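Index a pot on a decorating wheel to the next notch

ROBOT

A 7-joint arm with a two-finger parallel gripper is mounted at the origin on the work surface. World frame = base frame: x ahead of the robot, y to its left, z up, the work surface at z = 0. Lengths are in m, angles in rad, forces in N, time in s.
With the tool pointing down it reaches from about 0.425 to 0.825 m from the base axis. Payload 3.6 kg.
Tool frame: the origin (TCP) lies midway between the tips of the shut fingers; the grasp point (between the pads) lies 19 mm behind it; z points along the fingers, y is the line along which they close (so a half turn about z gives the same grasp; the last joint's range is limited). The gripper opens to 93 mm and grips with 3 to 60 N. Pads are 15 mm wide; open, the fingers measure 128 mm over their backs; the gripper's body (75 mm by 188 mm) begins 65 mm behind the grasp point.
Start: joints at [-1.234, 0.615, -0.013, 1.423, 0.008, 1.103, -0.04], TCP at [0.231, 0.608, 0.18] pointing down, gripper open.
Joint ranges: [-3.12, 3.12], [-0.3, 2.06], [-1.34, 1.32], [0.26, 2.42], [-1.36, 4.5], [0.01, 1.98], [-2.84, 2.84]. Speed limits (rad/s): [2.79, 2.79, 3.14, 3.14, 3.14, 3.14, 3.14].

INTERFACE

Orientations are given as a unit quaternion [w, x, y, z].
In Python, from rig import env gives the robot as it stands.
- The arm moves only by the tool step_arm, never from a script. Its argument "commands" is a list of rows, each a list of 5 numbers: the shift along the tool's x, y, z in cm, then the turn about the tool's z in degrees, then the closure, from 0 (fully open) to 1 (shut). A call has 1 to 10 rows; each row is the pose to reach, as a shift and turn from the pose commanded when the call began, along the tool's axes at that moment; what a row does not reach only later rows make up. A row lasts 1/10 s, in which the tool goes at most 50 mm and 8.59 degrees, less where a joint would pass 70% of its speed; a pose out of reach is approached as far as the arm can. A call with a gripper value outside its range is refused whole. The fingers move at their own pace and stop on an object; "force" is the grip in N (left out, the last holds). Time passes only in rows, so rows that repeat a pose let the fingers close. It gives the time, the measured TCP pose, the force, the opening and the grip force at its end, in the units of the state.
- env.get_obs(): the state, without advancing time (a new reading comes with each control period).
- env.grab_frame(name): name is "scene" or "side" or "wrist"; returns a dict with "img" (384x512x3 uint8, blue, green, red), "fx", "fy", "cx", "cy" (pixels), "rvec" (rotation vector, rad) and "tvec" (3), from world to camera coordinates, as OpenCV has them. Camera axes: x right, y down, z forward; pixel columns grow to the right and rows downward; lengths in m; the calibration is good to about 2 mm. A picture is of the moment at which its call begins. There is no depth.
- env.close_job(): hands the job in; it is judged then, once.
The state is a dict: "time_s": time; "joint_pos": joint angles; "joint_velocities": joint speeds; "tau": joint torques, N m; "eef_pos": TCP position; "tool_rot": TCP orientation; "wrist_force": force on the tool from outside, world axes, zero at the start; "torque": the same for the moment, N m; "gripper_width": finger opening in m; "grip_force": force on a finger pad.
Only numpy, scipy, OpenCV 4.12 (cv2) and the standard library are available. Lean on these libraries where they do the work, as an engineer would, in place of code of your own. Each camera call takes 0.05 s, during which the arm holds its last target. There are 200 camera calls.

TASK

The decorating wheel is locked by its spring plunger. With the fingertips, press the red plunger button in until the brass pin drops clear of the notched ring, turn the wheel counter-clockwise (seen from above) to the very next notch, let the pin spring fully back up into it, and finish with your hand clear. Nothing is to be picked up: the pot must ride round upright near the middle of its bat, and the jar, mug and wooden block beside the wheel stay where they stand.

Things in the scene. Friction and masses are not known exactly. Their poses are not given: they have to be found in the camera images.
- indexer: Fixed housing of the indexing wheel: grey drum, 338 mm diameter, 50 mm high. Origin: centre of its underside, on the vertical wheel axis; its +x points at the notch where the pin starts. Its top is a steel ring (134 to 162 mm from the axis, 42 to 50 mm high) with 12 radial notches 11 mm wide, one every 30 degrees.
- wheel (a joint): Angle of the wheel, rad: 0 at the start notch, positive counter-clockwise from above, next notch +0.524; 0.01 of play when locked, light friction (0.1 N m). It is the blue disc inside the ring, 130 mm radius, top 56 mm above the bench, with a white bat in the middle (80 mm radius, top at 74 mm).
- plunger_top (a point): Centre of the flat top of the red plunger button (34 mm diameter, 13 mm thick; 94 mm above the bench when up, 82 mm fully pressed), 112 mm from the wheel axis, riding on the wheel. Below it a round dark collar fixed on the wheel: 40 mm diameter, from 56 to 74 mm high, which can be pushed sideways.
- plunger (a joint): Plunger travel straight down, m: 0 up, 0.012 at the stop; spring 3 N at the top, 7 N at the stop. Beyond 0.008 the pin is clear of the ring and the wheel is free. Let go between notches, the pin only rises to the ring's underside (0.007), the wheel can still be pushed round, and at the next notch the pin snaps up to 0 and locks.
- pin_tip (a point): Tip of the brass pin (8 mm diameter), 148 mm from the wheel axis, straight outward of the plunger button.
- next_notch (a point): Fixed point at the middle of the next notch counter-clockwise, at the ring's top (50 mm high).
- pot: Loose grey-green cup without handle, 80 mm diameter at the rim, 75 mm tall, 350 g, standing on the middle of the bat. Origin at the centre of its underside.
- glaze_jar: Loose blue glaze jar with a white cap, 68 mm diameter, 95 mm tall, bystander. Origin at the centre of its underside.
- mug: Loose white mug, 80 mm diameter, 90 mm tall, handle at its +y, bystander. Origin at the centre of its underside.
- rib_block: Loose round wooden block, 76 mm diameter, 48 mm tall, bystander. Origin at the centre of its underside.
Not all that is in view belongs to the job. What is shaped like the pot but orange is not meant.

How it is judged:
On the way, in this order (a step that is already met when the one before it is completed fails the run):
1. the plunger is pressed in far enough to free the wheel (value of joint plunger above 0.0078 m and value of joint wheel below 0.1 rad), for 0.05 s.
2. the freed wheel is between the two notches, turned counter-clockwise (value of joint wheel between 0.12 and 0.48 rad), for 0.05 s.
At the end, for the whole second after the job is handed in: The wheel stands at rest at the next notch counter-clockwise (0.524 rad, within 0.03), the plunger is up (within 2 mm) with its pin in that notch, the pot stands upright at rest on the bat with its centre within 30 mm of the wheel axis, and the jar, mug and block are within 20 mm of where they were (value of joint wheel between 0.494 and 0.554 rad and value of joint plunger below 0.002 m and velocity of joint wheel between -0.03 and 0.03 rad/s and angle between pot's own z axis and vertical below 0.1 rad and horizontal distance between pot and indexer below 0.03 m and height (world z) of pot between 0.068 and 0.08 m and linear speed of pot below 0.02 m/s and distance of each of glaze_jar, mug, rib_block from where it was at the start of the episode below 0.02 m); the robot touches nothing.
It fails at once if the wheel is turned beyond the next notch (value of joint wheel above 0.75 rad).
It fails at once if the wheel is turned clockwise (value of joint wheel below -0.15 rad).
It fails at once if the pot is lifted or tipped (height (world z) of pot above 0.089 m or angle between pot's own z axis and vertical above 0.3 rad).
It fails at once if a bystander is lifted or moved (height (world z) of any of glaze_jar, mug, rib_block above 0.015 m or distance of any of glaze_jar, mug, rib_block from where it was at the start of the episode above 0.03 m).
It also fails if it takes over 48 s, if anything falls off the work surface, if the arm or the gripper's body presses on something with over 40 N, if the wrist force passes 120 N, or if a joint passes its speed limit or range.

## Working session

There is one attempt and no reset: what is moved stays moved. The work goes in short steps, Python scripts to look and compute and a tool call to move; the robot and the scene stay as the last step left them, time stands still between calls to the robot, and variables do not carry over. Pictures are saved under pics/ and viewed, at most 10 in all, crops included, and the job is handed in when it is done.

Besides the shell and the picture viewer there is one more tool, called by a JSON object that holds its "name" and its "arguments", one argument or row to a line. step_arm: Moves the arm, as the interface text tells. Its arguments: {"type":"object","properties":{"commands":{"type":"array"},"force":{"type":"number"}},"required":["commands"]}

```bash
mkdir -p pics
cat > h.py <<'E'
import numpy as np,cv2
from rig import env
def grab(n,f):
    d=env.grab_frame(n); cv2.imwrite('pics/'+f,d['img']); return d
def ray(d,u,v,z):
    R=cv2.Rodrigues(np.array(d['rvec'],float))[0];t=np.array(d['tvec'],float).ravel()
    c=-R.T@t; r=R.T@np.array([(u-d['cx'])/d['fx'],(v-d['cy'])/d['fy'],1])
    return c+r*(z-c[2])/r[2]
def proj(d,P):
    K=np.array([[d['fx'],0,d['cx']],[0,d['fy'],d['cy']],[0,0,1]])
    return cv2.projectPoints(np.array(P,float).reshape(-1,1,3),np.array(d['rvec'],float),np.array(d['tvec'],float),K,None)[0].reshape(-1,2)
E
python3 - <<'E'
from h import *
import pickle
D={}
for n in('scene','side'):
    D[n]=grab(n,n+'0.png')
    h=cv2.cvtColor(D[n]['img'],cv2.COLOR_BGR2HSV)
    m=((h[...,0]<6)|(h[...,0]>174))&(h[...,1]>150)&(h[...,2]>80)
    k,l,s,c=cv2.connectedComponentsWithStats(m.astype('uint8'))
    print(n,[(s[i].tolist(),c[i].round(1).tolist(),ray(D[n],*c[i],.09).round(4).tolist()) for i in range(1,k) if s[i][4]>25])
pickle.dump(D,open('d0.pkl','wb'))
o=env.get_obs();print(o['eef_pos'],o['tool_rot'],o['gripper_width'])
cv2.imwrite('pics/both0.png',cv2.resize(np.vstack([D['scene']['img'],D['side']['img']]),None,fx=.78,fy=.78))
E
```

```text
scene [([216, 160, 8, 8, 53], [219.6, 163.3], [0.4823, -0.1072, 0.09])]
side [([241, 205, 12, 10, 99], [246.5, 209.2], [0.4785, -0.1071, 0.09])]
[0.23039484 0.60695642 0.17910447] [-1.89402456e-04  1.80374680e-01  9.83597304e-01 -1.13215859e-03] 0.09297041959701142
```

View pics/scene0.png

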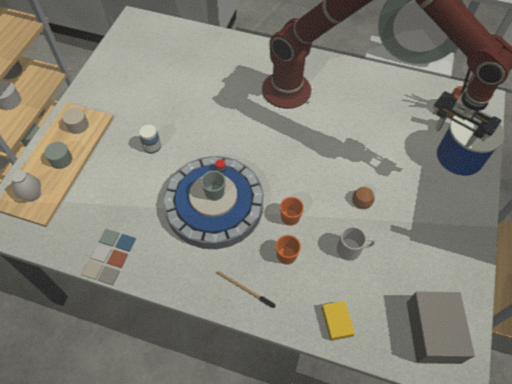

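View pics/side0.png

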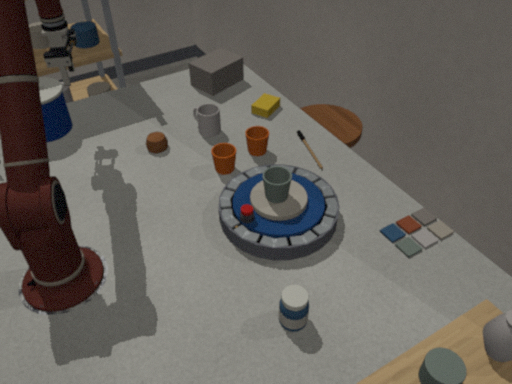

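The scene view shows the wheel at about (213,197) with the red button at (220,163), on the robot side. The pot is in the middle of the bat. The jar is at (150,138), the mug at (353,243), the wooden block at (363,197), and the two orange cups are decoys. The side view agrees, with the button at (246,209). Next I'll fit the wheel axis.

Run:
```python
from h import *
import pickle
from scipy.optimize import least_squares
D=pickle.load(open('d0.pkl','rb'))
for n,(u,v) in dict(scene=(213,197),side=(279,205)).items():
    d=D[n];h=cv2.cvtColor(d['img'],cv2.COLOR_BGR2HSV)
    m=((h[...,0]>100)&(h[...,0]<125)&(h[...,1]>140)).astype('uint8')
    w=np.zeros_like(m);cv2.circle(w,(u,v),75,1,-1);m&=w
    k,l,s,c=cv2.connectedComponentsWithStats(m);i=1+s[1:,4].argmax()
    hull=cv2.convexHull(np.argwhere(l==i)[:,::-1].astype(np.int32))[:,0]
    P=np.array([ray(d,*p,.056)[:2] for p in hull])
    f=least_squares(lambda q:np.hypot(*(P-q[:2]).T)-q[2],[.59,-.1,.13],loss='soft_l1',f_scale=.002)
    hs=((h[...,0]<6)|(h[...,0]>174))&(h[...,1]>150)&(h[...,2]>80)&(w>0)
    b=np.argwhere(hs).mean(0)[::-1]
    # model centroid of button side+top ~ z .089
    B=ray(d,*b,.0895)[:2]; r=B-f.x[:2]
    print(n,f.x.round(4),len(P),'btn',B.round(4),'r',np.hypot(*r).round(4),'ang',np.degrees(np.arctan2(r[1],r[0])).round(2))
```

```text
scene [ 0.6336 -0.0139  0.0329] 7 btn [ 0.4819 -0.1073] r 0.1781 ang -148.36
side [ 0.5849 -0.0986  0.1312] 19 btn [ 0.4787 -0.1066] r 0.1065 ang -175.66
```

Run:
```python
from h import *
import pickle
from scipy.optimize import least_squares
D=pickle.load(open('d0.pkl','rb'))
for n,(u,v) in dict(scene=(213,197),side=(279,205)).items():
    d=D[n];I=d['img'].astype(int)
    m=((I[...,0]-I[...,2]>35)).astype('uint8')
    w=np.zeros_like(m);cv2.circle(w,(u,v),75,1,-1);m&=w
    hull=cv2.convexHull(np.argwhere(cv2.morphologyEx(m,cv2.MORPH_OPEN,np.ones((3,3),'uint8')))[:,::-1].astype(np.int32))[:,0]
    P=np.array([ray(d,*p,.056)[:2] for p in hull])
    f=least_squares(lambda q:np.hypot(*(P-q[:2]).T)-q[2],[.59,-.1,.13],loss='soft_l1',f_scale=.002)
    print(n,f.x.round(4),len(P))
d=D['scene'];cv2.imwrite('pics/c.png',cv2.resize(d['img'][145:255,150:280],None,fx=5,fy=5,interpolation=2))
```

```text
scene [ 0.5946 -0.0917  0.129 ] 39
side [ 0.5871 -0.0963  0.13  ] 35
```

View pics/c.png

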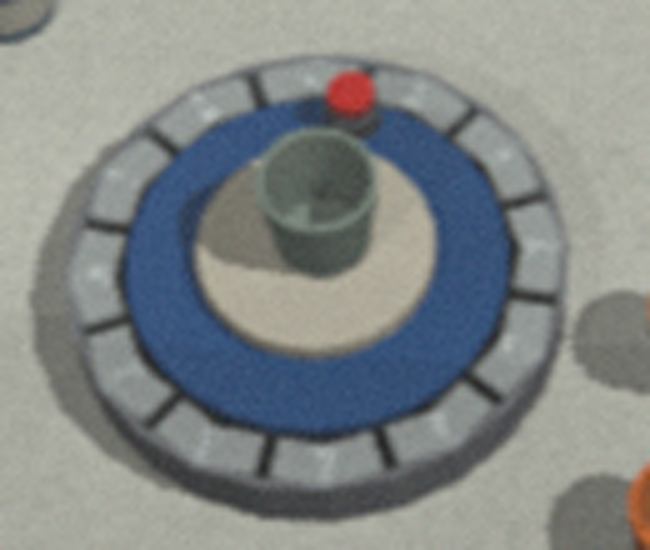

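The crop shows the button just right of the wheel's top, with the next notch counter-clockwise at upper left. Estimated axis is (0.590,-0.095) and button is (0.480,-0.107). I'll move above the button now.

{"name": "step_arm", "arguments": {
  "commands": [
    [0,0,-3,0,1],
    [-30.4,-26.6,-3,0,1],
    [-30.4,-26.6,-3,0,1],
    [-30.4,-26.6,-3,0,1],
    [-30.4,-26.6,-3,0,1],
    [-30.4,-26.6,-3,0,1],
    [-30.4,-26.6,-3,0,1],
    [-30.4,-26.6,-3,0,1],
    [-30.4,-26.6,-3,0,1],
    [-30.4,-26.6,-3,0,1]
  ],
  "force": 30
}}

```text
time_s: 1.1
eef_pos: [0.424, 0.2429, 0.2101]
tool_rot: [0.001, 0.187, 0.982, -0.002]
wrist_force: [-0.4, -0.0, 1.2]
gripper_width: 0.0175
grip_force: 0.0
```

{"name": "step_arm", "arguments": {
  "commands": [
    [-18.3,-31.3,0,0,1],
    [-18.3,-31.3,0,0,1],
    [-18.3,-31.3,0,0,1],
    [-18.3,-31.3,0,0,1],
    [-18.3,-31.3,0,0,1],
    [-18.3,-31.3,0,0,1],
    [-18.3,-31.3,0,0,1],
    [-18.3,-31.3,0,0,1],
    [-18.3,-31.3,0,0,1],
    [-18.3,-31.3,0,0,1]
  ]
}}

```text
time_s: 2.1
eef_pos: [0.4803, -0.1041, 0.2097]
tool_rot: [-0.001, 0.179, 0.984, 0.001]
wrist_force: [-0.0, -0.6, -0.4]
gripper_width: 0.0007
grip_force: 0.0
```

Run:
```python
from h import *
import pickle
o=env.get_obs();print(o['time_s'],o['eef_pos'],o['tool_rot'],o['joint_pos'],o['wrist_force'])
d=grab('wrist','w1.png');pickle.dump(d,open('w1.pkl','wb'))
print(proj(d,[[.48,-.107,.094],[.59,-.095,.056]]))
```

```text
2.1 [ 0.48032999 -0.10408896  0.20972225] [-7.37638841e-04  1.79201433e-01  9.83811800e-01  8.02420065e-04] [ 0.03387037  0.34136803  0.18645558  1.828558   -0.07667476  0.98003206
  1.46310206] [-0.00843628 -0.57674979 -0.40663919]
[[251.2717953  179.37080982]
 [290.08346216 247.16366605]]
```

View pics/w1.png

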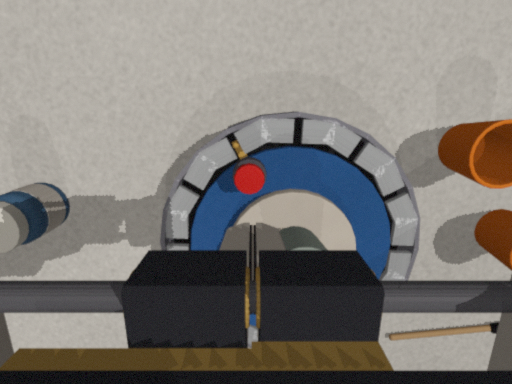

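The wrist view shows the red button at (249,179) with the brass pin just above-left at (237,148) in its notch. The next counter-clockwise notch is at (193,187). I'll refine the axis from this view.

Run:
```python
from h import *
import pickle
from scipy.optimize import least_squares
d=pickle.load(open('w1.pkl','rb'));I=d['img'].astype(int)
m=((I[...,0]-I[...,2]>35)).astype('uint8');m[:,:170]=0;m[245:]=0;m[:,420:]=0
m=cv2.morphologyEx(m,cv2.MORPH_OPEN,np.ones((3,3),'uint8'))
hull=cv2.convexHull(np.argwhere(m)[:,::-1].astype(np.int32))[:,0];hull=hull[hull[:,1]<238]
P=np.array([ray(d,*p,.056)[:2] for p in hull])
f=least_squares(lambda q:np.hypot(*(P-q[:2]).T)-.13,[.59,-.095],loss='soft_l1',f_scale=.001);c=f.x
print('axis',c.round(4),f.fun.round(4))
B=ray(d,249,178.5,.094)[:2]
for n,p in dict(btn=B,pin=ray(d,237,148,.048)[:2],notch0=ray(d,232.5,139,.05)[:2],next=ray(d,193,187,.05)[:2],prev=ray(d,298,130,.05)[:2]).items():
    r=p-c;print(n,p.round(4),np.hypot(*r).round(4),np.degrees(np.arctan2(r[1],r[0])).round(2))
```

```text
axis [ 0.5902 -0.0954] [-0.001  -0.0013 -0.0004 -0.0006 -0.0005 -0.0003 -0.0004  0.     -0.0002
  0.0001  0.0003  0.0004  0.0004  0.0003  0.0006  0.0005  0.0003  0.0004
 -0.0001  0.0002 -0.0001 -0.0003 -0.0012 -0.0011 -0.0012 -0.0012]
btn [ 0.4782 -0.109 ] 0.1127 -173.11
pin [ 0.4476 -0.1133] 0.1436 -172.85
notch0 [ 0.4356 -0.1143] 0.1557 -173.06
next [ 0.4732 -0.1819] 0.1454 -143.53
prev [ 0.453 -0.038] 0.1487 157.28
```

{"name": "step_arm", "arguments": {
  "commands": [
    [0,-0.5,4,0,1],
    [0,-0.5,8,0,1],
    [0,-0.5,10.5,0,1],
    [0,-0.5,11.3,0,1],
    [0,-0.5,11.3,0,1],
    [0,-0.5,11.8,0,1],
    [0,-0.5,12.2,0,1],
    [0,-0.5,12.6,0,1],
    [0,-0.5,12.6,0,1],
    [0,-0.5,12.6,0,1]
  ]
}}

```text
time_s: 3.15
eef_pos: [0.4789, -0.1112, 0.0844]
tool_rot: [0.0, 0.18, 0.984, -0.0]
wrist_force: [-0.1, 0.9, 0.6]
gripper_width: 0.0006
grip_force: 0.0
```

Run:
```python
from h import *
o=env.get_obs();print(o['time_s'],o['eef_pos'],o['wrist_force'])
d=grab('side','s2.png');w=grab('wrist','w2.png');e=grab('scene','sc2.png')
a=cv2.resize(d['img'][160:250,195:315],(480,360));b=cv2.resize(w['img'],(480,360))[:240]
cv2.imwrite('pics/m2.png',np.vstack([a,b]))
print(env.get_obs()['wrist_force'])
```

```text
3.15 [ 0.47888072 -0.11124941  0.08437248] [-0.08981267  0.85637975  0.6193219 ]
[-0.2863962   0.57752197  0.48400368]
```

View pics/m2.png

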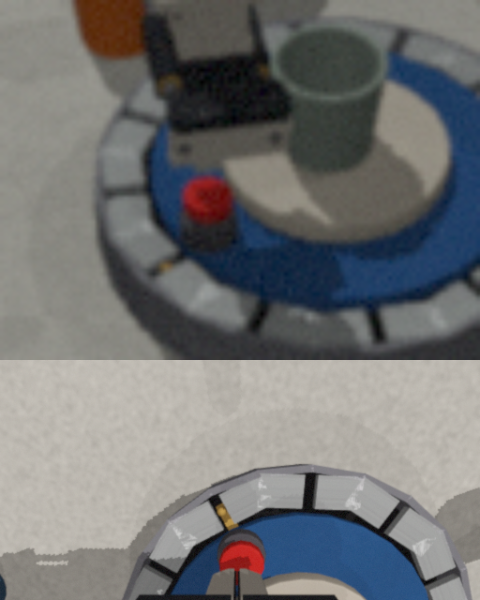

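Run:
```python
from h import *
for n in('side','wrist','scene'):
    d=grab(n,n+'3.png')
    print(n,proj(d,[[.4789,-.1112,.0844],[.4788,-.1089,.094],[.4789,-.1112,.10]]).round(0).tolist())
    R=cv2.Rodrigues(np.array(d['rvec'],float))[0];print((-R.T@np.ravel(d['tvec'])).round(3))
    h=cv2.cvtColor(d['img'],cv2.COLOR_BGR2HSV)
    m=((h[...,0]<6)|(h[...,0]>174))&(h[...,1]>150)&(h[...,2]>80)
    k,l,s,c=cv2.connectedComponentsWithStats(m.astype('uint8'))
    print([(s[i].tolist(),c[i].round(1).tolist()) for i in range(1,k) if s[i][4]>25])
    if n=='wrist': W=d
cv2.imwrite('pics/w3c.png',cv2.resize(W['img'][100:300,130:390],None,fx=3,fy=3))
```

```text
side [[247.0, 212.0], [247.0, 209.0], [247.0, 207.0]]
[ 0.04  -0.883  0.969]
[([241, 205, 12, 10, 100], [246.5, 209.4])]
wrist [[255.0, 215.0], [258.0, 219.0], [255.0, 223.0]]
[ 0.409 -0.086  0.288]
[([234, 193, 48, 36, 1243], [257.8, 210.1])]
scene [[219.0, 163.0], [219.0, 162.0], [219.0, 161.0]]
[1.328 0.273 1.447]
[([216, 160, 8, 8, 51], [219.9, 163.6])]
```

View pics/w3c.png

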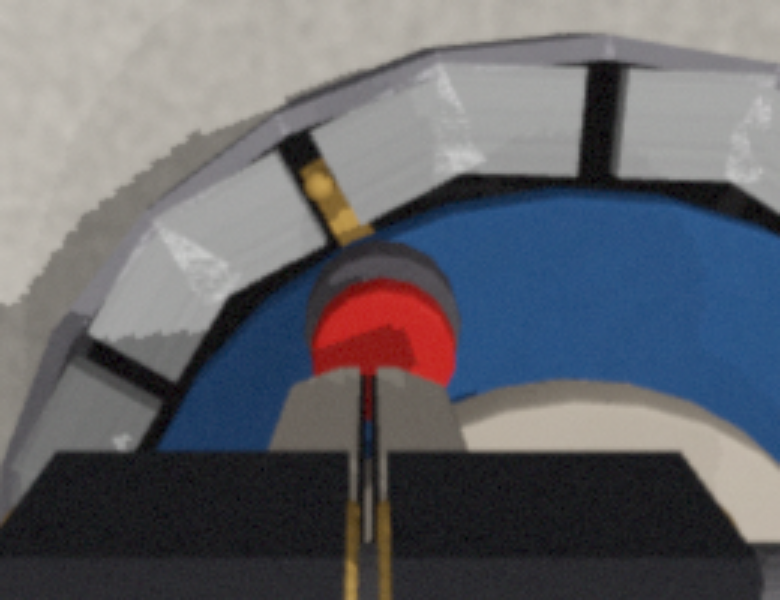

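The wrist crop shows the fingertips at about crop (370,370), with their shadow on the still-raised button. The pin is still in its notch, so there is no contact yet. I'll zoom both fixed cameras to find the actual tips.

Run:
```python
from h import *
a=cv2.imread('pics/side3.png')[140:240,200:300];b=cv2.imread('pics/scene3.png')[100:200,170:270]
f=lambda i:cv2.resize(i,(400,400),interpolation=2)
cv2.imwrite('pics/z.png',np.hstack([f(a),f(b)]))
```

```text
(no output)
```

View pics/z.png

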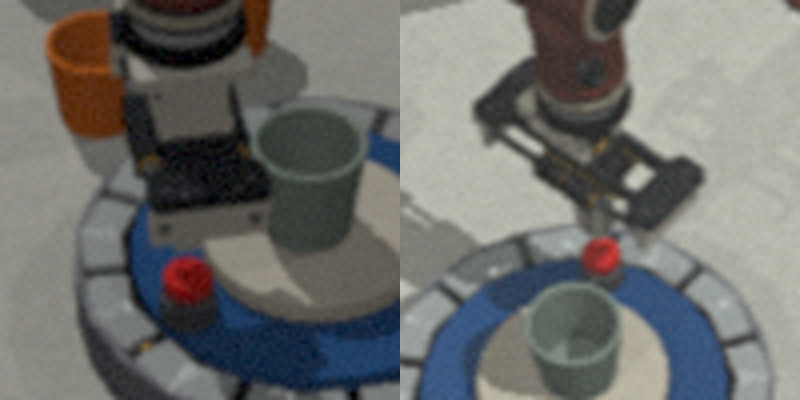

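The scene zoom shows the fingertips ending at about (597,225), still just above the button at (602,250). In the side zoom the hand hides them. I'll creep down and watch the force.

{"name": "step_arm", "arguments": {
  "commands": [
    [0,0.2,0,0,1],
    [0,0.2,0.2,0,1],
    [0,0.2,0.2,0,1],
    [0,0.2,0.2,0,1]
  ]
}}

```text
time_s: 3.85
eef_pos: [0.4794, -0.1092, 0.0821]
tool_rot: [-0.0, 0.18, 0.984, -0.0]
wrist_force: [-0.2, -0.7, 0.1]
gripper_width: 0.0005
grip_force: 0.0
```

{"name": "step_arm", "arguments": {
  "commands": [
    [0,0,0.2,0,1],
    [0,0,0.4,0,1],
    [0,0,0.4,0,1],
    [0,0,0.4,0,1]
  ]
}}

```text
time_s: 4.25
eef_pos: [0.4793, -0.1093, 0.078]
tool_rot: [-0.0, 0.18, 0.984, -0.0]
wrist_force: [-0.0, 0.2, -0.0]
gripper_width: 0.0004
grip_force: 0.0
```

Run:
```python
from h import *
print(env.get_obs()['eef_pos'],env.get_obs()['wrist_force'])
def red(d):
    h=cv2.cvtColor(d['img'],cv2.COLOR_BGR2HSV)
    m=((h[...,0]<6)|(h[...,0]>174))&(h[...,1]>150)&(h[...,2]>60)
    k,l,s,c=cv2.connectedComponentsWithStats(m.astype('uint8'))
    return [(s[i].tolist(),c[i].round(1).tolist()) for i in range(1,k) if s[i][4]>25]
for n in('side','wrist','scene'): print(n,red(grab(n,n+'4.png')))
for n in ('side','scene'):
    d=env.grab_frame(n)
    for dz in (0,.02,.04):
        print(n,dz,proj(d,[[.446,-.199,.166+dz],[.479,-.109,.082+dz]]).round(0).tolist())
```

```text
[ 0.47932775 -0.10926541  0.07804653] [-0.031635    0.23921992 -0.01402036]
side [([241, 205, 12, 11, 104], [246.5, 209.8])]
wrist [([230, 195, 50, 49, 1182], [254.7, 212.1])]
scene [([216, 160, 8, 8, 40], [220.1, 163.9])]
side 0 [[254.0, 215.0], [247.0, 212.0]]
side 0.02 [[254.0, 209.0], [247.0, 206.0]]
side 0.04 [[254.0, 203.0], [247.0, 201.0]]
scene 0 [[196.0, 135.0], [220.0, 164.0]]
scene 0.02 [[196.0, 131.0], [219.0, 160.0]]
scene 0.04 [[195.0, 128.0], [219.0, 157.0]]
```

{"name": "step_arm", "arguments": {
  "commands": [
    [0,0,0.3,0,1],
    [0,0,0.5,0,1],
    [0,0,0.5,0,1]
  ]
}}

```text
time_s: 4.8
eef_pos: [0.4791, -0.1092, 0.0728]
tool_rot: [-0.0, 0.18, 0.984, -0.0]
wrist_force: [0.2, 0.4, -0.9]
gripper_width: 0.0005
grip_force: 0.0
```

{"name": "step_arm", "arguments": {
  "commands": [
    [0,0,0.3,0,1],
    [0,0,0.4,0,1],
    [0,0,0.4,0,1]
  ]
}}

```text
time_s: 5.1
eef_pos: [0.4793, -0.1092, 0.0689]
tool_rot: [-0.0, 0.18, 0.984, -0.0]
wrist_force: [-0.2, 0.3, 0.1]
gripper_width: 0.0002
grip_force: 0.0
```

Run:
```python
from h import *
print(env.get_obs()['eef_pos'],env.get_obs()['wrist_force'])
w=grab('wrist','w5.png');s=grab('scene','s5.png')
f=lambda i:cv2.resize(i,(400,400),interpolation=2)
cv2.imwrite('pics/z5.png',np.hstack([f(w['img'][120:280,175:335]),f(s['img'][120:200,180:260])]))
```

```text
[ 0.47925734 -0.10923553  0.06894332] [-0.17577128  0.29475318  0.11844414]
```

View pics/z5.png

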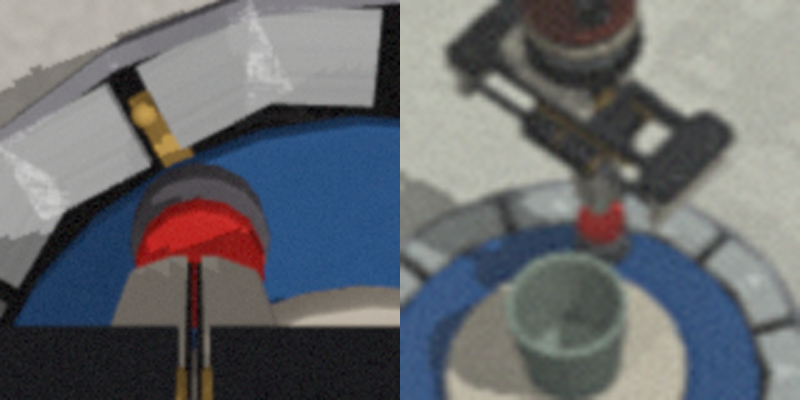

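The wrist crop shows the tips covering the lower half of the button, and the scene crop shows them just above the button top at (600,210). I'll continue down in small steps.

{"name": "step_arm", "arguments": {
  "commands": [
    [0,0,0.2,0,1],
    [0,0,0.4,0,1],
    [0,0,0.4,0,1]
  ]
}}

```text
time_s: 5.5
eef_pos: [0.4792, -0.1092, 0.0649]
tool_rot: [-0.0, 0.18, 0.984, -0.0]
wrist_force: [0.4, -0.9, -0.3]
gripper_width: 0.0005
grip_force: 0.0
```

{"name": "step_arm", "arguments": {
  "commands": [
    [0,0,0.2,0,1],
    [0,0,0.3,0,1],
    [0,0,0.3,0,1]
  ]
}}

```text
time_s: 5.8
eef_pos: [0.4793, -0.1093, 0.062]
tool_rot: [-0.0, 0.18, 0.984, -0.0]
wrist_force: [0.3, 1.5, -0.6]
gripper_width: 0.0004
grip_force: 0.0
```

{"name": "step_arm", "arguments": {
  "commands": [
    [0,0,0.2,0,1],
    [0,0,0.3,0,1],
    [0,0,0.3,0,1]
  ]
}}

```text
time_s: 6.1
eef_pos: [0.4793, -0.1092, 0.059]
tool_rot: [-0.0, 0.18, 0.984, -0.0]
wrist_force: [-0.3, -0.6, 0.1]
gripper_width: 0.0004
grip_force: 0.0
```

{"name": "step_arm", "arguments": {
  "commands": [
    [0,0,0.2,0,1],
    [0,0,0.3,0,1],
    [0,0,0.3,0,1]
  ]
}}

```text
time_s: 6.4
eef_pos: [0.4793, -0.1092, 0.056]
tool_rot: [-0.0, 0.18, 0.984, -0.0]
wrist_force: [0.5, -0.9, 0.8]
gripper_width: 0.0005
grip_force: 0.0
```

{"name": "step_arm", "arguments": {
  "commands": [
    [0,0,0.2,0,1],
    [0,0,0.3,0,1],
    [0,0,0.3,0,1]
  ]
}}

```text
time_s: 6.7
eef_pos: [0.4794, -0.1093, 0.0532]
tool_rot: [-0.0, 0.18, 0.984, 0.0]
wrist_force: [-0.9, 0.0, 3.3]
gripper_width: 0.0004
grip_force: 1.5
```

Run:
```python
from h import *
print(env.get_obs()['eef_pos'],env.get_obs()['wrist_force'],env.get_obs()['tau'])
w=grab('wrist','w6.png');s=grab('side','s6.png')
f=lambda i:cv2.resize(i,(400,400),interpolation=2)
cv2.imwrite('pics/z6.png',np.hstack([f(w['img'][120:280,175:335]),f(s['img'][160:240,210:290])]))
```

```text
[ 0.47941685 -0.10926671  0.05323762] [-0.8814402   0.03936101  3.32282671] [ 1.08656942e-02 -3.50966299e+01  1.53752882e+00 -9.75310028e+00
  1.54427213e-03 -1.60893537e-01  1.15808565e-03]
```

View pics/z6.png

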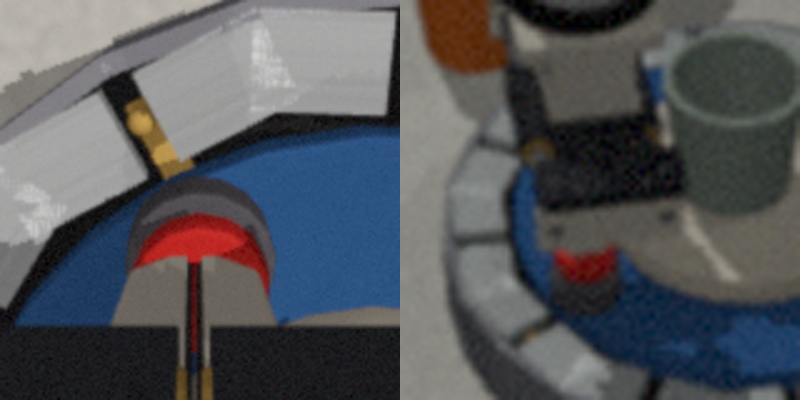

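Contact: force 3.3 N at TCP z=0.053, with the tips centred on the button. The real tips sit about 40 mm above the reported TCP. Now pressing.

{"name": "step_arm", "arguments": {
  "commands": [
    [0,0,0.3,0,1],
    [0,0,0.6,0,1],
    [0,0,0.8,0,1],
    [0,0,0.9,0,1],
    [0,0,1.0,0,1],
    [0,0,1.0,0,1],
    [0,0,1.0,0,1]
  ]
}}

```text
time_s: 7.5
eef_pos: [0.4795, -0.1095, 0.0437]
tool_rot: [0.0, 0.18, 0.984, -0.0]
wrist_force: [-2.3, 0.3, 9.2]
gripper_width: 0.0005
grip_force: 4.7
```

{"name": "step_arm", "arguments": {
  "commands": [
    [-0.24,-0.43,0,-2.5,1],
    [-0.49,-0.85,0,-5,1],
    [-0.76,-1.25,0,-7.5,1],
    [-1.05,-1.65,0,-10,1],
    [-1.36,-2.03,0,-12.5,1],
    [-1.68,-2.39,0,-15,1],
    [-2.02,-2.75,0,-17.5,1],
    [-2.37,-3.09,0,-20,1],
    [-2.37,-3.09,0,-20,1]
  ]
}}

```text
time_s: 8.4
eef_pos: [0.4924, -0.1481, 0.0438]
tool_rot: [0.002, 0.007, 1.0, -0.001]
wrist_force: [-0.6, -1.8, 6.3]
gripper_width: 0.0002
grip_force: 3.1
```

```bash
cat >> h.py <<'E'
def red(d,z):
    h=cv2.cvtColor(d['img'],cv2.COLOR_BGR2HSV)
    m=((h[...,0]<6)|(h[...,0]>174))&(h[...,1]>150)&(h[...,2]>60)
    k,l,s,c=cv2.connectedComponentsWithStats(m.astype('uint8'));i=1+s[1:,4].argmax()
    p=ray(d,*c[i],z)[:2];r=p-[.5902,-.0954]
    return s[i].tolist(),p.round(4),np.hypot(*r).round(4),np.degrees(np.arctan2(r[1],r[0])).round(1)
E
python3 - <<'E'
from h import *
for n in('side','wrist','scene'): print(n,red(grab(n,n+'7.png'),.08))
o=env.get_obs();print(o['eef_pos'],o['tool_rot'],o['joint_pos'][6])
E
```

```text
side ([252, 218, 12, 7, 43], array([ 0.484 , -0.1538]), np.float64(0.1211), np.float64(-151.2))
wrist ([229, 206, 54, 54, 771], array([ 0.4809, -0.1469]), np.float64(0.1208), np.float64(-154.8))
scene ([205, 167, 7, 2, 8], array([ 0.505 , -0.1411]), np.float64(0.0967), np.float64(-151.8))
[ 0.49218122 -0.14765821  0.04376152] [ 1.63826022e-03  7.13918878e-03  9.99972912e-01 -7.23061308e-04] 1.8359305269237374
```

The wheel is turning and the button is now near −153°. I'll do the last ~9° and release slowly.

{"name": "step_arm", "arguments": {
  "commands": [
    [-0.22,-0.38,0,-2.3,1],
    [-0.45,-0.76,0,-4.6,1],
    [-0.71,-1.13,0,-6.8,1],
    [-0.98,-1.48,0,-9,1],
    [-0.98,-1.48,0,-9,1],
    [-0.98,-1.48,0,-9,1]
  ]
}}

```text
time_s: 9.15
eef_pos: [0.5019, -0.1626, 0.0438]
tool_rot: [0.002, -0.071, 0.997, -0.001]
wrist_force: [0.4, -0.1, 6.9]
gripper_width: 0.0007
grip_force: 3.2
```

{"name": "step_arm", "arguments": {
  "commands": [
    [0,0,-0.2,0,1],
    [0,0,-0.4,0,1],
    [0,0,-0.6,0,1],
    [0,0,-0.8,0,1],
    [0,0,-0.8,0,1],
    [0,0,-0.8,0,1]
  ]
}}

```text
time_s: 9.75
eef_pos: [0.5013, -0.1618, 0.0514]
tool_rot: [0.001, -0.072, 0.997, -0.0]
wrist_force: [1.2, -1.5, 3.6]
gripper_width: 0.0002
grip_force: 1.9
```

There is still 3.6 N of spring force with the fingers raised 8 mm, so the pin has entered the notch. Lifting clear.

{"name": "step_arm", "arguments": {
  "commands": [
    [0,0,-0.3,0,1],
    [0,0,-0.8,0,1],
    [0,0,-3,0,1],
    [0,0,-7,0,1],
    [0,0,-11,0,1],
    [0,0,-15,0,1],
    [4,0,-15,0,1],
    [4,0,-15,0,1],
    [4,0,-15,0,1]
  ]
}}

```text
time_s: 10.65
eef_pos: [0.4586, -0.1668, 0.2007]
tool_rot: [-0.001, -0.071, 0.997, 0.001]
wrist_force: [1.2, -0.5, -0.4]
gripper_width: 0.0004
grip_force: 0.0
```

Run:
```python
from h import *
W=grab('wrist','w8.png');S=grab('side','s8.png')
for d in(W,S): print(red(d,.094))
o=env.get_obs();print(o['time_s'],o['eef_pos'],o['wrist_force'])
P=proj(W,[[.5902+.148*np.cos(np.radians(a)),-.0954+.148*np.sin(np.radians(a)),.05] for a in(-173.1,-143.1)]);print(P)
cv2.imwrite('pics/f.png',np.hstack([W['img'][:300],cv2.resize(S['img'][150:250,210:306],(288,300))]))
```

```text
([237, 202, 31, 31, 554], array([ 0.4949, -0.1632]), np.float64(0.1169), np.float64(-144.6))
([258, 214, 13, 11, 116], array([ 0.4967, -0.1647]), np.float64(0.1163), np.float64(-143.5))
10.75 [ 0.46037063 -0.166552    0.2005668 ] [-0.31733179  0.9515489   0.11017742]
[[299.94465237 166.84699408]
 [237.53953808 181.68623053]]
```

View pics/f.png

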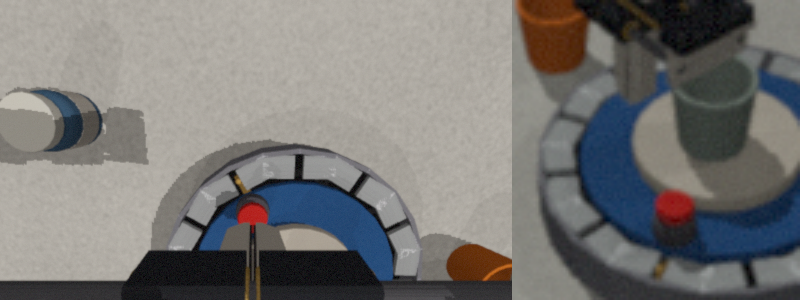

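The brass pin is visible up in the next notch at (238,182), which matches the predicted (237.5,181.7). The button is up, the pot is upright mid-bat, and the hand is clear.

```bash
python3 -c "
from rig import env
print(env.close_job())"
```

```text
the job is handed in; nothing more can be done
None
```

I pressed the plunger, turned the wheel counter-clockwise one notch and saw the pin back up in the next notch, with the pot upright mid-bat and the hand clear; I handed the job in at about 11 s, and no verdict came back.

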